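# Close the shielded test box over a circuit board

## Task

Get the circuit board ready for its test: push the upright orange flap inside the open metal test box over until it lies flat above the board, and only then push the blue hinged cover shut over it, all the way down, without letting it slam. Only push, with the fingertips or the outside of the fingers; the board stays in its nest and the things around the box stay where they are.

Things in the scene. Friction and masses are not known exactly. Their poses are not given: they have to be found in the camera images.
- fixture: Aluminium test box fixed to the bench, 200 (its x) x 220 (its y) x 70 mm high, walls 6 mm, open on top. Origin at the centre of its underside, on the bench; z up. It stands somewhere else and turned in each run. The flap is hinged at its -y side, the cover on its +y rim.
- flap (a joint): Orange flap in the box: solid plate 100 wide (box x) x 130 long x 6 mm, hinged on a line parallel to box x at y = -95, z = 50 mm of the box. 0 = flat, pointing to box +y, upper face at z = 56 mm; 1.57 = upright; more leans out to box -y (stop 1.8). Starts at 1.3 to 1.7. The hinge rubs (0.12 N m): it stays at any angle and must be pushed all the way down.
- flap_edge (a point): Middle of the flap's free edge, 130 mm from its hinge line, on the face that looks to box -y when the flap stands and becomes its upper face when it lies flat; push there.
- cover (a joint): Blue cover: plate 200 wide (box x) x 220 long x 12 mm, hinged on a line parallel to box x at y = +110, z = 70 mm of the box. 0 = shut, pointing to box -y, upper face at z = 82 mm; 1.57 = upright; more leans out to box +y (stop 2.0). Starts at 1.6 to 1.9. Stiff hinge (0.55 N m; cover 0.32 kg): it stays at any angle and must be pushed all the way down.
- cover_edge (a point): Middle of the cover's free edge, 220 mm from its hinge line, on the outer face (yellow stripe), which looks to box +y when the cover stands and is on top when it is shut.
- board: Green circuit board, 105 x 82 mm, up to 18 mm high, loose in a black nest on the box's floor, under the place where the flap folds. Origin at the centre of its underside. Must not be shifted or lifted.
- spool: White solder spool, 60 mm across, 50 mm high, loose beside the box. Origin at the centre of its underside. Leave alone.
- cup: Dark steel cup, 64 mm across, 70 mm high, loose beside the box. Origin at the centre of its underside. Leave alone.
- gear: Steel gear with an upright shaft, 69 mm across, 63 mm high, loose beside the box. Origin at the centre of its underside. Leave alone.
- heatsink: Finned aluminium heat sink, 50 x 50 x 28 mm, loose beside the box. Origin at the centre of its underside. Leave alone.
- screwdriver: Screwdriver, 160 mm long, lying loose on the robot's side of the box along the box's y, handle to one end. Origin half-way along, underneath. Leave alone.
- flux: Small pale bottle with a red cap, 36 mm across, 85 mm high, loose on the far side of the box. Origin at the centre of its underside. Leave alone.

How it is judged:
On the way, in this order (a step that is already met when the one before it is completed fails the run):
1. the flap lies flat while the cover is still open (value of joint flap below 0.07 rad and value of joint cover above 1.2 rad), for 0.2 s.
2. the cover is shut over the flat flap (value of joint flap below 0.07 rad and value of joint cover below 0.035 rad), for 0.2 s.
At the end, for the whole second after the job is handed in: The flap lies flat (within 0.07 rad), the cover is shut (within 0.035 rad, 8 mm at its edge), the board is within 15 mm of its start and every loose thing around the box within 30 mm of its start (all of step 2 and distance of board from where it was at the start of the episode below 0.015 m and distance of each of spool, cup, gear, heatsink, screwdriver, flux from where it was at the start of the episode below 0.03 m); the robot touches nothing.
It fails at once if the cover is brought down (below 1.2 rad) while the flap still stands (above 0.3 rad) (value of joint cover below 1.2 rad and value of joint flap above 0.3 rad).
It fails at once if the cover slams (closes faster than 3 rad/s) (velocity of joint cover below -3 rad/s).
It fails at once if the board is lifted or shifted by more than 15 mm (distance of board from where it was at the start of the episode above 0.015 m).
It fails at once if a thing beside the box is carried, lifted or pushed by more than 30 mm (distance of any of spool, cup, gear, heatsink, screwdriver, flux from where it was at the start of the episode above 0.03 m).
It also fails if it takes over 59 s, if anything falls off the work surface, if the arm or the gripper's body presses on something with over 40 N, if the wrist force passes 120 N, or if a joint passes its speed limit or range.

## Robot

A 6-joint arm with a two-finger parallel gripper is mounted at the origin on the work surface. World frame = base frame: x ahead of the robot, y to its left, z up, the work surface at z = 0. Lengths are in m, angles in rad, forces in N, time in s.
With the tool pointing down it reaches from about 0.25 to 0.775 m from the base axis. Payload 4 kg.
Tool frame: the origin (TCP) lies at the very end of the fingers, on their centre line; the grasp point (between the pads) lies 19 mm behind it; z points along the fingers, y is the line along which they close (so a half turn about z gives the same grasp; the last joint's range is limited). The gripper opens to 94 mm and grips with 3 to 60 N. Pads are 16 mm wide; open, the fingers measure 119 mm over their backs; the gripper's body (75 mm by 177 mm) begins 78 mm behind the grasp point.
Start: joints at [1.224, 0.087, 1.371, -0, 1.684, -0.103], TCP at [0.133, 0.534, 0.206] pointing down, gripper open.
Joint ranges: [-3.1, 3.1], [-0.76, 2.03], [0.27, 2.55], [-1.08, 4.22], [0.17, 2.65], [-2.57, 2.57]. Speed limits (rad/s): [2.79, 2.79, 3.14, 3.14, 3.14, 3.14].

## Interface

Orientations are given as [roll, pitch, yaw] about the fixed x, y, z axes, in that order (R = Rz(yaw) Ry(pitch) Rx(roll)).
In Python, from bench import robot gives the robot as it stands. The module is installed in compiled form; this text tells all that it offers.
- The arm moves only by the tool move_arm, never from a script. Its argument "deltas" is one flat list of numbers, 7 for each row, row after row: the turn, a rotation vector about the tool's x, y, z in rad, then the shift along the tool's x, y, z in cm, then the closure, from -1 (fully open) to 1 (shut). A call has 1 to 8 rows; each row is the pose to reach, as a shift and turn from the pose commanded when the call began, along the tool's axes at that moment; what a row does not reach only later rows make up. A row lasts 1/10 s, in which the tool goes at most 50 mm and 8.59 degrees, less where a joint would pass 70% of its speed; a pose out of reach is approached as far as the arm can. A call with a gripper value outside its range is refused whole. The fingers move at their own pace and stop on an object; the grip force is fixed at half the most. Time passes only in rows, so rows that repeat a pose let the fingers close. It gives the time, the measured TCP pose, the force, the opening and the grip force at its end, in the units of the state.
- robot.get_obs(): the state, without advancing time (a new reading comes with each control period).
- robot.snapshot(name): name is "scene" or "top" or "wrist"; returns a dict with "image" (400x640x3 uint8, red, green, blue), "depth" (400x640 float32, m along the optical axis (not along the pixel's ray), 0 where there is no reading), "fov_y" (degrees; the focal length in pixels is half the picture's height over the tangent of half this angle, whatever the lens; pixels are square), "cx", "cy" (the principal point, pixels), "origin" and "orientation" of the camera in the world; the wrist camera has in their place "T_tool_cam" (4x4, takes a point from camera to tool coordinates, whose origin is the TCP and whose axes are the flange's). Camera axes: x right, y up, looking along -z (the intrinsics and any distortion apply to the point x, -y, -z); pixel columns grow to the right and rows downward; lengths in m; the calibration is good to about 2 mm. A picture is of the moment at which its call begins: read the wrist's pose just before it.
- robot.close_job(): hands the job in; it is judged then, once.
The state is a dict: "time": time; "joint_positions": joint angles; "qvel": joint speeds; "joint_torque": joint torques, N m; "tool_pos": TCP position; "ee_rot": TCP orientation; "wrist_force": force on the tool from outside, world axes, zero at the start; "wrist_torque": the same for the moment, N m; "width": finger opening in m; "finger_force": force on a finger pad.
Only numpy, scipy, OpenCV 4.12 (cv2) and the standard library are available. Lean on these libraries where they do the work, as an engineer would, in place of code of your own. Each camera call takes 0.05 s, during which the arm holds its last target. There are 200 camera calls.

## Working session

There is one attempt and no reset: what is moved stays moved. The work goes in short steps, Python scripts to look and compute and a tool call to move; the robot and the scene stay as the last step left them, time stands still between calls to the robot, and variables do not carry over. Pictures are saved under pics/ and viewed, at most 10 in all, crops included, and the job is handed in when it is done.

Besides the shell and the picture viewer there is one more tool, called as name(argument=value, ...) on one line, values as JSON. move_arm: Moves the arm, as the interface text tells. Its arguments: {"type":"object","properties":{"deltas":{"type":"array","items":{"type":"number"}}},"required":["deltas"]}

```bash
mkdir -p pics; cat > h.py <<'E'
import numpy as np, cv2
from scipy.spatial.transform import Rotation as R
from bench import robot
def cloud(s):
    d=s["depth"]; f=200/np.tan(np.radians(s["fov_y"])/2)
    v,u=np.mgrid[0:400,0:640]
    p=np.stack([(u-s["cx"])/f*d,-(v-s["cy"])/f*d,-d],-1)
    o=np.array(s["orientation"]); M=o if o.shape==(3,3) else R.from_euler('xyz',o).as_matrix()
    return p@M.T+np.array(s["origin"])
E
python3 - <<'E'
from h import *
print(robot.get_obs())
for n in("scene","top"):
    s=robot.snapshot(n); cv2.imwrite(f"pics/{n}0.png",s["image"][...,::-1]); np.savez(f"{n}0.npz",**s)
    print({k:v for k,v in s.items() if k not in("image","depth")})
E
```

```text
{'time': 0.0, 'joint_positions': array([ 1.22389987e+00,  8.79498104e-02,  1.37220274e+00, -1.38536735e-05,
        1.68360257e+00, -1.03096357e-01]), 'qvel': array([-1.29479477e-03, -4.31643872e-05, -1.39867932e-03,  1.12941836e-03,
        1.79147769e-03, -1.16674066e-03]), 'joint_torque': array([-6.24705699e-04, -3.40178311e+01, -3.02429187e+01,  7.17062526e-02,
        3.26794235e-02, -1.69090763e-04]), 'tool_pos': array([0.13259028, 0.53322827, 0.20433315]), 'ee_rot': array([-3.13944025e+00, -2.08851930e-04,  2.89779078e+00]), 'wrist_force': array([-0.61282762, -0.66169317, -0.22560469]), 'wrist_torque': array([-0.01555671,  0.03981121, -0.0052944 ]), 'finger_force': 0.0, 'width': 0.0938356014893203}
{'fov_y': 48.69961634547569, 'cx': 316.25778286747715, 'cy': 201.21871747052685, 'origin': array([1.10925289, 0.19041519, 0.63780753]), 'orientation': array([ 0.80533957, -0.01687884,  1.88437209])}
{'fov_y': 50.85028910258506, 'cx': 318.02326691760913, 'cy': 195.30004093675834, 'origin': array([0.46423602, 0.03104292, 0.91869937]), 'orientation': array([ 0.11974176, -0.01765443, -1.54223688])}
```

View pics/scene0.png

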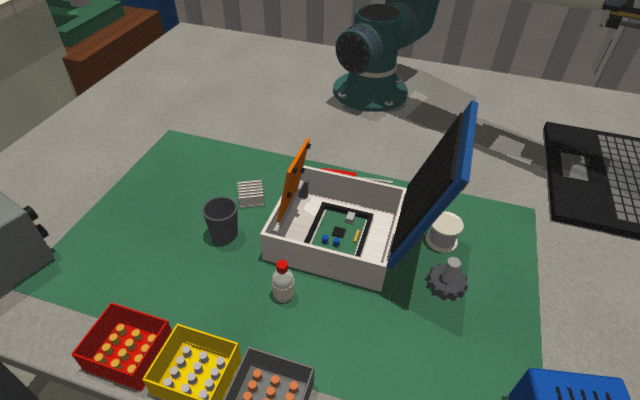

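View pics/top0.png

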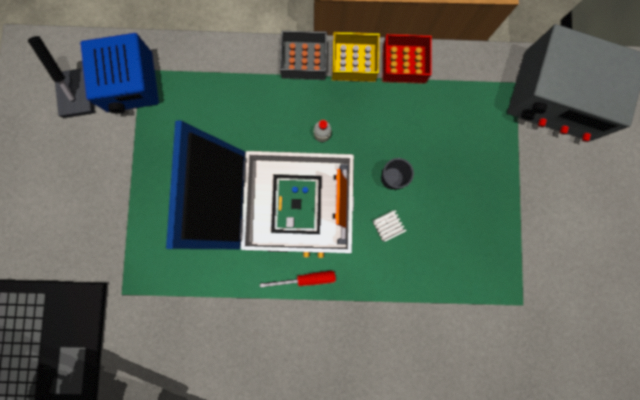

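The images show the box open with its flap side at the right of the top image (world -y) and the cover hinge at the left (world +y). In the top image the rim corners are about (245,152), (354,155), (352,252) and (241,250), and the flap's top edge is near (342,195). The heat sink at (390,226) and the cup at (397,174) stand beyond the flap side.

```bash
cat > fit.py <<'E'
from h import *
def frame(c,yaw): 
    return np.array([[np.cos(yaw),-np.sin(yaw),0],[np.sin(yaw),np.cos(yaw),0],[0,0,1]])
E
python3 - <<'E'
from h import *
s=dict(np.load("top0.npz")); P=cloud(s); im=s["image"].astype(int)
for u,v in [(245,152),(354,155),(352,252),(241,250)]:
    # ray at z=.07
    f=200/np.tan(np.radians(s["fov_y"])/2); M=R.from_euler('xyz',s["orientation"]).as_matrix()
    d=M@np.array([(u-s["cx"])/f,-(v-s["cy"])/f,-1]); t=(.07-s["origin"][2])/d[2]; print(u,v,(s["origin"]+t*d).round(4))
win=np.zeros((400,640),bool); win[140:265,225:365]=1
m=win&(abs(P[...,2]-.07)<.006)
q=P[m][:,:2].astype(np.float32); print(len(q),cv2.minAreaRect(q*1000), P[m][:,2].mean())
hsv=cv2.cvtColor(s["image"],cv2.COLOR_RGB2HSV)
c=dict(np.load("scene0.npz")); Q=cloud(c); h2=cv2.cvtColor(c["image"],cv2.COLOR_RGB2HSV)
for n,PP,h,w in(("top",P,hsv,(slice(150,255),slice(325,356))),("scene",Q,h2,(slice(135,225),slice(270,320)))):
    k=np.zeros((400,640),bool);k[w]=1
    k&=(h[...,0]>5)&(h[...,0]<20)&(h[...,1]>150)&(PP[...,2]>.04)
    q=PP[k]; print(n,"flap",len(q),q.min(0),q.max(0)); 
    z=q[:,2]; print(q[z>z.max()-.01].mean(0), q[z<z.min()+.03].mean(0))
for n,PP,h,w in(("top",P,hsv,(slice(115,255),slice(160,250))),("scene",Q,h2,(slice(95,270),slice(380,480)))):
    k=np.zeros((400,640),bool);k[w]=1
    k&=(PP[...,2]>.09)&(PP[...,2]<.35); q=PP[k]; print(n,"cover",len(q),q.min(0),q.max(0)); 
    z=q[:,2]; print(q[z>z.max()-.015].mean(0), q[z<.12].mean(0))
# loose things
k=(P[...,2]>.015)&(P[...,2]<.12)
k=k.astype(np.uint8); nn,l,st,ce=cv2.connectedComponentsWithStats(k)
for i in range(1,nn):
    if 40<st[i,4]<6000:
        q=P[l==i]; print(st[i],q.min(0).round(3),q.max(0).round(3))
E
```

```text
245 152 [0.6516 0.1713 0.07  ]
354 155 [ 0.6526 -0.0527  0.07  ]
352 252 [ 0.4545 -0.0523  0.07  ]
241 250 [0.4522 0.1694 0.07  ]
1457 ((553.7178955078125, 59.480812072753906), (225.6461181640625, 200.36346435546875), 89.86370849609375) 0.06956539817620158
top flap 534 [ 0.46423602 -0.03847467  0.06822006] [0.60239535 0.03104292 0.91869937]
[0.46423602 0.03104292 0.91869937] [ 0.55539665 -0.03555664  0.08330093]
scene flap 731 [ 0.50370994 -0.04397459  0.05501514] [1.10925289 0.19041519 0.63780753]
[1.10925289 0.19041519 0.63780753] [ 0.57362886 -0.03131872  0.07225457]
top cover 8192 [0.45386051 0.16944168 0.09005369] [0.65435184 0.24975362 0.28106452]
[0.55174396 0.24042863 0.27441456] [0.54975784 0.17568386 0.105477  ]
scene cover 5617 [0.45119273 0.17091879 0.09016441] [0.65513114 0.25026302 0.27977146]
[0.57045611 0.24197197 0.27447829] [0.5890178  0.17874566 0.10536698]
[ 509   27  120  115 3638] [ 0.707 -0.591  0.015] [ 0.927 -0.401  0.12 ]
[280  31  47  47 909] [0.839 0.009 0.015] [0.93  0.109 0.053]
[333  32  47  48 943] [ 0.839 -0.106  0.015] [ 0.931 -0.006  0.054]
[ 384   34   48   48 1055] [ 0.838 -0.22   0.015] [ 0.931 -0.12   0.053]
[314 120  18  22 284] [ 0.694 -0.005  0.015] [0.725 0.031 0.088]
[ 228  146  126  112 3754] [ 0.442 -0.054  0.015] [0.654 0.187 0.12 ]
[382 158  32  32 524] [ 0.587 -0.176  0.016] [ 0.65  -0.114  0.072]
[271 174  51  61 724] [0.489 0.011 0.015] [0.618 0.117 0.022]
[287 218   7   9  62] [0.505 0.07  0.017] [0.522 0.083 0.025]
[379 218  22  12  43] [ 0.504 -0.158  0.024] [ 0.529 -0.113  0.032]
[382 226  22  12  43] [ 0.487 -0.164  0.021] [ 0.512 -0.121  0.03 ]
[297 271  39  16 436] [ 0.38  -0.023  0.015] [0.413 0.057 0.029]
```

move_arm(deltas=[0, 0, 0.14, 0, 0, -4.5, 1, 0, 0, 0.28, 0, 0, -9, 1, 0, 0, 0.42, -3, -0.7, -13, 1, 0, 0, 0.56, -7.5, -1.7, -15, 1, 0, 0, 0.7, -12, -2.7, -17, 1, 0, 0, 0.84, -16.5, -3.7, -18, 1, 0, 0, 0.98, -21, -4.7, -18, 1, 0, 0, 1.12, -25.5, -5.7, -18, 1])

```text
time: 0.9
tool_pos: [0.368, 0.4159, 0.3857]
ee_rot: [3.141, -0.0, 1.772]
wrist_force: [0.5, 1.3, -0.7]
width: 0.0336
finger_force: 0.0
```

```bash
cat > d.py <<'E'
# usage: d.py x y z ... : world targets -> tool-frame cm from the current pose, and turn to yaw=pi/2 tool-down
import sys; from h import *
o=robot.get_obs(); M=R.from_euler('xyz',o["ee_rot"]).as_matrix()
print(o["time"],o["tool_pos"].round(4),o["ee_rot"].round(3),o["wrist_force"].round(1),o["width"])
print("turn",R.from_matrix(M.T@R.from_euler('xyz',[np.pi,0,np.pi/2]).as_matrix()).as_rotvec().round(3))
for t in np.array(sys.argv[1:],float).reshape(-1,3): print(t,((t-o["tool_pos"])@M*100).round(1))
E
python3 d.py 0.5535 0.2 0.38 0.5535 -0.11 .38
```

```text
0.9 [0.368  0.4159 0.3857] [ 3.141 -0.     1.772] [ 0.5  1.3 -0.7] 0.03361086138145905
turn [ 0.    -0.     0.201]
[0.5535 0.2    0.38  ] [-24.9  13.9   0.6]
[ 0.5535 -0.11    0.38  ] [-55.2   7.7   0.5]
```

move_arm(deltas=[0, 0, 0.05, -4.2, 2.3, 0, 1, 0, 0, 0.1, -8.4, 4.6, 0, 1, 0, 0, 0.15, -12.6, 6.9, 0, 1, 0, 0, 0.2, -16.8, 9.2, 0, 1, 0, 0, 0.2, -21, 11.5, 0, 1, 0, 0, 0.2, -25, 13.8, 0, 1, 0, 0, 0.2, -29.5, 12.9, 0, 1, 0, 0, 0.2, -34, 12, 0, 1])

```text
time: 1.7
tool_pos: [0.5545, 0.1069, 0.3832]
ee_rot: [-3.138, 0.0, 1.578]
wrist_force: [0.7, -0.5, -0.2]
width: 0.0004
finger_force: 0.0
```

```bash
python3 d.py 0.5535 -.105 .38 .5535 -.105 .16
```

```text
1.7 [0.5545 0.1069 0.3832] [-3.138  0.     1.578] [ 0.7 -0.5 -0.2] 0.0003679434331061675
turn [-0.004  0.     0.007]
[ 0.5535 -0.105   0.38  ] [-21.2  -0.2   0.3]
[ 0.5535 -0.105   0.16  ] [-21.2  -0.2  22.3]
```

move_arm(deltas=[0, 0, 0.0, -4.5, 0, 0, 1, 0, 0, 0.0, -9, 0, 0, 1, 0, 0, 0, -13.5, 0, 0, 1, 0, 0, 0, -18, 0, 0, 1, 0, 0, 0, -21.2, -0.1, 3, 1, 0, 0, 0, -21.2, -0.1, 8, 1, 0, 0, 0, -21.2, -0.1, 13, 1, 0, 0, 0, -21.2, -0.1, 17, 1])

```text
time: 2.5
tool_pos: [0.5529, -0.1035, 0.2116]
ee_rot: [-3.138, -0.001, 1.577]
wrist_force: [1.3, -0.6, -0.3]
width: 0.0005
finger_force: 0.0
```

```bash
python3 d.py 0.5535 -.105 .16;  python3 - <<'E'
from h import *
s=robot.snapshot("scene"); cv2.imwrite("pics/s1.png",s["image"][60:300,160:520,::-1])
Q=cloud(s); h=cv2.cvtColor(s["image"],cv2.COLOR_RGB2HSV)
k=(h[...,0]>5)&(h[...,0]<20)&(h[...,1]>150)&(s["depth"]>0)&(Q[...,2]>.055)&(Q[...,2]<.2)&(abs(Q[...,0]-.5535)<.055)&(abs(Q[...,1]+.04)<.06)
q=Q[k];print(len(q))
for a in np.arange(.06,.19,.02):
    b=q[abs(q[:,2]-a)<.01]; print(a.round(2),len(b),b.mean(0) if len(b) else '')
E
```

```text
2.5 [ 0.5529 -0.1035  0.2116] [-3.138e+00 -1.000e-03  1.577e+00] [ 1.3 -0.6 -0.3] 0.0004856938163722611
turn [-0.004 -0.001  0.006]
[ 0.5535 -0.105   0.16  ] [-0.2  0.1  5.2]
735
0.06 45 [ 0.57523525 -0.03293398  0.06529865]
0.08 88 [ 0.57263211 -0.029665    0.0797363 ]
0.1 92 [ 0.56823398 -0.02565344  0.10010473]
0.12 111 [ 0.5701325  -0.02155678  0.12015006]
0.14 112 [ 0.56943724 -0.01818706  0.13976158]
0.16 110 [ 0.56993118 -0.01432727  0.15999189]
0.18 177 [ 0.55949849 -0.01261873  0.176651  ]
```

View pics/s1.png

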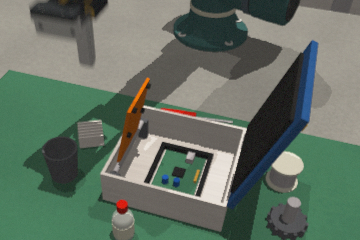

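The crop shows the closed fingers at the upper left, clear of the flap. The flap's edge is at about (148,82) and it leans at roughly 1.38 rad, which fits its hinge line. I'll push it over now.

move_arm(deltas=[0, 0, 0, 0, 0, 4.8, 1, 0, 0, 0, 4.4, 0, 4.8, 1, 0, 0, 0, 7.4, 0, 4.8, 1, 0, 0, 0, 9.1, 0, 5.2, 1, 0, 0, 0, 10.7, 0, 5.7, 1, 0, 0, 0, 12.2, 0, 6.5, 1, 0, 0, 0, 13.6, 0, 7.5, 1, 0, 0, 0, 14.7, 0, 8.8, 1])

```text
time: 3.35
tool_pos: [0.5539, 0.0449, 0.1274]
ee_rot: [3.14, -0.001, 1.578]
wrist_force: [-0.1, 0.1, 1.2]
width: 0.0006
finger_force: 0.5
```

```bash
python3 d.py 0.5535 .0545 .11 .5535 .0664 .084 .5535 .0715 .056
```

```text
3.35 [0.5539 0.0449 0.1274] [ 3.140e+00 -1.000e-03  1.578e+00] [-0.1  0.1  1.2] 0.0005543905785682469
turn [ 0.002 -0.001  0.007]
[0.5535 0.0545 0.11  ] [ 1.  -0.   1.7]
[0.5535 0.0664 0.084 ] [ 2.1 -0.   4.3]
[0.5535 0.0715 0.056 ] [ 2.7 -0.   7.1]
```

move_arm(deltas=[0, 0, 0, 1, 0, 1.7, 1, 0, 0, 0, 1.6, 0, 3, 1, 0, 0, 0, 2.1, 0, 4.3, 1, 0, 0, 0, 2.4, 0, 5.7, 1, 0, 0, 0, 2.6, 0, 6.6, 1, 0, 0, 0, 2.6, 0, 7.1, 1, 0, 0, 0, 2.6, 0, 7.2, 1, 0, 0, 0, 2.6, 0, 7.2, 1])

```text
time: 4.15
tool_pos: [0.5528, 0.0698, 0.0562]
ee_rot: [-3.141, -0.001, 1.577]
wrist_force: [-2.9, 1.1, 4.7]
width: 0.0005
finger_force: 2.2
```

```bash
python3 d.py; python3 - <<'E'
from h import *
s=robot.snapshot("scene"); Q=cloud(s); h=cv2.cvtColor(s["image"],cv2.COLOR_RGB2HSV)
k=(h[...,0]>5)&(h[...,0]<20)&(h[...,1]>150)&(s["depth"]>0)&(Q[...,2]>.03)&(Q[...,2]<.2)&(abs(Q[...,0]-.5535)<.055)&(abs(Q[...,1]-.02)<.09)
q=Q[k];print(len(q))
for a in np.arange(-.04,.11,.02):
    b=q[abs(q[:,1]-a)<.01]; print(a.round(2),len(b),b.mean(0) if len(b) else '')
E
```

```text
4.15 [0.5528 0.0698 0.0562] [-3.141e+00 -1.000e-03  1.577e+00] [-2.9  1.1  4.7] 0.0005230758035004476
turn [-0.001 -0.001  0.007]
2130
-0.04 83 [ 0.55486914 -0.03210996  0.05549207]
-0.02 406 [ 0.55669423 -0.0198301   0.05555783]
0.0 344 [ 0.56367278 -0.0006243   0.05543095]
0.02 301 [0.57177437 0.02010957 0.05551694]
0.04 305 [0.57204818 0.04001217 0.05533287]
0.06 257 [0.57786455 0.0593846  0.05595169]
0.08 306 [0.57042109 0.08144067 0.0554457 ]
0.1 128 [0.55756683 0.09296187 0.05643782]
```

The flap lies flat: its upper face is at z = 0.0555 along its whole length. Next I go up and over the cover to its outer side.

move_arm(deltas=[0, 0, 0, 0, 0, -4, 1, 0, 0, 0, 0, 0, -8.5, 1, 0, 0, 0, 0, 0, -13, 1, 0, 0, 0, 0, 0, -17.5, 1, 0, 0, 0, 0, 0, -22, 1, 0, 0, 0, 0, 0, -26.5, 1, 0, 0, 0, 0, 0, -31, 1, 0, 0, 0, 0, 0, -34, 1])

```text
time: 5.0
tool_pos: [0.5536, 0.0694, 0.3994]
ee_rot: [3.136, 0.0, 1.577]
wrist_force: [-0.5, -1.0, 0.7]
width: 0.0009
finger_force: 0.0
```

move_arm(deltas=[0, 0, 0, 4, 0, 0, 1, 0, 0, 0, 8, 0, 0, 1, 0, 0, 0, 12, 0, 0, 1, 0, 0, 0, 16, 0, 0, 1, 0, 0, 0, 20, 0, 0, 1, 0, 0, 0, 23.5, 0, 0, 1, 0, 0, 0, 26, 0, 0, 1, 0, 0, 0, 26, 0, 0, 1])

```text
time: 5.8
tool_pos: [0.5513, 0.3328, 0.3935]
ee_rot: [-3.14, 0.0, 1.582]
wrist_force: [1.0, -1.1, -0.3]
width: 0.0001
finger_force: 0.0
```

```bash
python3 d.py .5535 .33 .22; python3 - <<'E'
from h import *
s=robot.snapshot("top"); cv2.imwrite("pics/t2.png",s["image"][...,::-1])
E
```

```text
5.8 [0.5513 0.3328 0.3935] [-3.14   0.     1.582] [ 1.  -1.1 -0.3] 0.00010755460204369712
turn [-0.002  0.     0.011]
[0.5535 0.33   0.22  ] [-0.3  0.2 17.4]
```

View pics/t2.png

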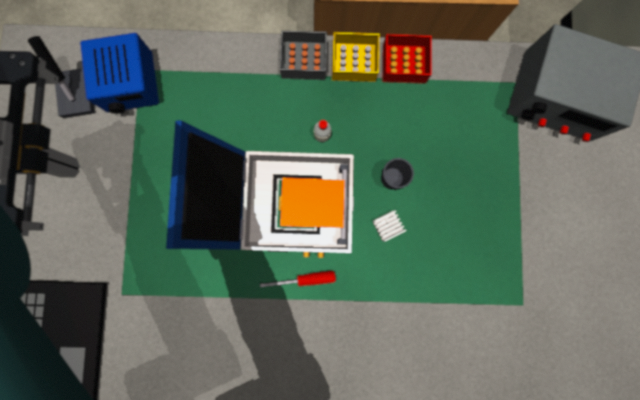

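The top picture shows the flap flat over the board at (312,202), the cover still open at left (175-245, 125-248), and the loose things where they were. Now down behind the cover.

move_arm(deltas=[0, 0, 0, 0, 0.2, 4, 1, 0, 0, 0, 0, 0.2, 8, 1, 0, 0, 0, 0, 0.2, 12, 1, 0, 0, 0, 0, 0.2, 14.5, 1, 0, 0, 0, -2, 0.2, 14.5, 1, 0, 0, 0, -4, 0.2, 14.5, 1, 0, 0, 0, -5.5, 0.2, 14.5, 1, 0, 0, 0, -6.5, 0.2, 14.5, 1])

```text
time: 6.65
tool_pos: [0.555, 0.2624, 0.2539]
ee_rot: [3.136, -0.002, 1.575]
wrist_force: [0.6, -0.3, -0.3]
width: 0.0003
finger_force: 0.0
```

move_arm(deltas=[0, 0, 0, -1.5, 0, 0, 1, 0, 0, 0, -3, 0, 0, 1, 0, 0, 0, -4.5, 0, 0, 1, 0, 0, 0, -6, 0, 0, 1, 0, 0, 0, -7.5, 0, 0, 1, 0, 0, 0, -9, 0, 0, 1, 0, 0, 0, -10.5, 0, 0.1, 1, 0, 0, 0, -12, 0, 0.2, 1])

```text
time: 7.45
tool_pos: [0.554, 0.1435, 0.2474]
ee_rot: [-3.14, 0.0, 1.578]
wrist_force: [-0.6, 2.9, -0.7]
width: 0.0004
finger_force: 1.3
```

```bash
python3 d.py .5535 .1155 .2387 .5535 .0903 .228 .5535 .0607 .2075 .5535 .0357 .1815 .5535 .0164 .1512 .5535 .0035 .1176 .5535 -.0025 .082
```

```text
7.45 [0.554  0.1435 0.2474] [-3.14   0.     1.578] [-0.6  2.9 -0.7] 0.00042940402133480207
turn [-0.002  0.     0.007]
[0.5535 0.1155 0.2387] [-2.8 -0.1  0.9]
[0.5535 0.0903 0.228 ] [-5.3 -0.1  1.9]
[0.5535 0.0607 0.2075] [-8.3 -0.1  4. ]
[0.5535 0.0357 0.1815] [-10.8  -0.1   6.6]
[0.5535 0.0164 0.1512] [-12.7  -0.1   9.6]
[0.5535 0.0035 0.1176] [-14.   -0.1  13. ]
[ 0.5535 -0.0025  0.082 ] [-14.6  -0.1  16.5]
```

move_arm(deltas=[0, 0, 0, -1.4, 0, 0.4, 1, 0, 0, 0, -2.8, 0, 0.8, 1, 0, 0, 0, -4, 0, 1.3, 1, 0, 0, 0, -5.3, 0, 1.9, 1, 0, 0, 0, -6.8, 0, 2.9, 1, 0, 0, 0, -8.3, 0, 4, 1, 0, 0, 0, -9.6, 0, 5.3, 1, 0, 0, 0, -10.8, 0, 6.6, 1])

```text
time: 8.25
tool_pos: [0.5552, 0.0351, 0.1813]
ee_rot: [-3.142, 0.001, 1.577]
wrist_force: [-1.4, 1.4, -0.1]
width: 0.0005
finger_force: 0.8
```

```bash
python3 d.py  .5535 .0164 .1512 .5535 .0035 .1176 .5535 -.0004 .1 .5535 -.0025 .082
```

```text
8.25 [0.5552 0.0351 0.1813] [-3.142e+00  1.000e-03  1.577e+00] [-1.4  1.4 -0.1] 0.0005374311849665815
turn [-0.     0.001  0.006]
[0.5535 0.0164 0.1512] [-1.9 -0.2  3. ]
[0.5535 0.0035 0.1176] [-3.2 -0.2  6.4]
[ 5.535e-01 -4.000e-04  1.000e-01] [-3.5 -0.2  8.1]
[ 0.5535 -0.0025  0.082 ] [-3.8 -0.2  9.9]
```

move_arm(deltas=[0, 0, 0, -1, -0.1, 1.5, 1, 0, 0, 0, -1.9, -0.1, 3, 1, 0, 0, 0, -2.6, -0.1, 4.7, 1, 0, 0, 0, -3.2, -0.1, 6.4, 1, 0, 0, 0, -3.5, -0.1, 8.1, 1, 0, 0, 0, -3.7, -0.1, 9, 1, 0, 0, 0, -3.8, -0.1, 9.8, 1, 0, 0, 0, -3.8, -0.1, 10.2, 1])

```text
time: 9.05
tool_pos: [0.5541, -0.0015, 0.0821]
ee_rot: [-3.141, 0.001, 1.578]
wrist_force: [-8.0, 0.1, 21.8]
width: 0.0003
finger_force: 10.7
```

move_arm(deltas=[0, 0, 0, 0, 0, 0.1, 1, 0, 0, 0, 0, 0, 0.2, 1, 0, 0, 0, 0, 0, 0.2, 1])

```text
time: 9.35
tool_pos: [0.554, -0.0015, 0.0821]
ee_rot: [-3.142, 0.001, 1.578]
wrist_force: [-8.4, -0.7, 14.9]
width: 0.0005
finger_force: 7.4
```

```bash
cat > c.py <<'E'
from h import *
s=robot.snapshot("scene"); cv2.imwrite("pics/s_%d.png"%(robot.get_obs()["time"]*100),s["image"][...,::-1])
Q=cloud(s); h=cv2.cvtColor(s["image"],cv2.COLOR_RGB2HSV)
k=(s["depth"]>0)&(Q[...,2]>.06)&(Q[...,2]<.13)&(abs(Q[...,0]-.5535)<.09)&(abs(Q[...,1]-.06)<.11)
q=Q[k]
for a in np.arange(-.04,.17,.03):
    b=q[abs(q[:,1]-a)<.01]; print(a.round(2),len(b),np.median(b,0) if len(b) else '')
E
python3 d.py; python3 c.py; ls pics
```

```text
9.35 [ 0.554  -0.0015  0.0821] [-3.142e+00  1.000e-03  1.578e+00] [-8.4 -0.7 14.9] 0.0004614194650287879
turn [-0.     0.001  0.007]
-0.04 460 [ 0.59133639 -0.03908193  0.08189055]
-0.01 531 [ 0.58741541 -0.00830795  0.08174579]
0.02 750 [0.56334251 0.02013614 0.08167793]
0.05 778 [0.5633545  0.04997645 0.08161748]
0.08 787 [0.56417298 0.07998047 0.081701  ]
0.11 815 [0.56378684 0.1099278  0.08167038]
0.14 832 [0.56470198 0.14003438 0.08176709]
0.17 426 [0.56480282 0.1650206  0.08164255]
s1.png
s_940.png
scene0.png
t2.png
top0.png
```

The cover is shut, with its top face at z = 0.082 throughout. I'll lift clear and check.

move_arm(deltas=[0, 0, 0, 0, 0, -2, 1, 0, 0, 0, 0, 0, -6, 1, 0, 0, 0, 0, 0, -10, 1, 0, 0, 0, 0, 0, -14, 1, 0, 0, 0, 0, 0, -17, 1, 0, 0, 0, 0, 0, -18, 1, 0, 0, 0, 0, 0, -18, 1, 0, 0, 0, 0, 0, -18, 1])

```text
time: 10.2
tool_pos: [0.554, -0.0011, 0.2564]
ee_rot: [-3.139, -0.0, 1.578]
wrist_force: [0.4, 0.3, -0.3]
width: 0.0003
finger_force: 0.0
```

```bash
python3 c.py; cp pics/s_*.png /tmp; ls -t pics|head -1; mv pics/$(ls -t pics|head -1) pics/final.png
```

```text
-0.04 679 [ 0.56351061 -0.03924955  0.08185799]
-0.01 737 [ 0.56371969 -0.01003015  0.08169606]
0.02 761 [0.56405074 0.01995898 0.08167198]
0.05 782 [0.56447347 0.05009891 0.08152616]
0.08 794 [0.56390704 0.08004047 0.08172148]
0.11 814 [0.56336185 0.11013814 0.08167924]
0.14 830 [0.5645534  0.1399445  0.08169954]
0.17 424 [0.56419433 0.16505228 0.08154652]
s_1025.png
```

View pics/final.png

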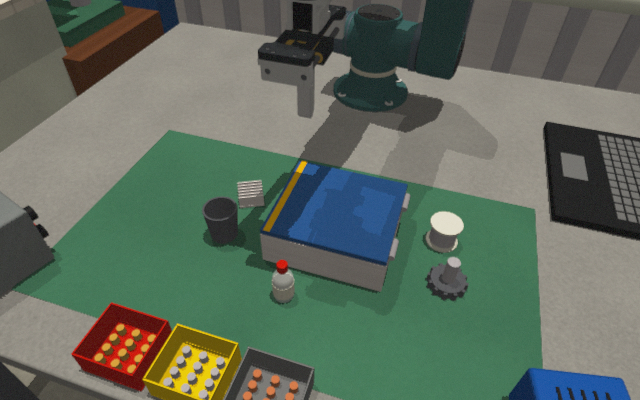

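The picture shows the cover shut, with its stripe at (287,197). The cup, heat sink, flux, spool and gear are where they were, and the gripper is clear at (305,90).

```bash
python3 -c "
from bench import robot
print(robot.close_job())"
```

```text
the job is handed in; nothing more can be done
None
```

I pushed the flap flat, then pushed the cover fully shut without slamming, and handed the job in at about 10 s with the arm clear; no verdict came back.

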